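# Bed the bottle in the gift-set tray

## Task

Two flat amber bottles with black caps lie loose on the market stall. Take the smaller one and lay it in the empty bottle-shaped cut-out of the gift-set tray, its cap in the narrow neck of the cut-out, so that it lies flat and fully down on the floor of the cut-out, and let go of it. Set it down rather than dropping it, and leave the larger bottle where it lies.

Things in the scene. Friction and masses are not known exactly. Their poses are not given: they have to be found in the camera images.
- bottle_mid (a point): Centre of the body of the smaller amber bottle, loose, lying flat on the table (origin 18 mm above what it lies on). Body: a rigid block 72 mm long (x), 48 mm wide (y), 36 mm thick (z, up), a plain cream label on each flat side; a round black cap, 24 mm in diameter, stands out at the +x end. Whole length 102 mm, 0.12 to 0.24 kg.
- bottle_cap (a point): Middle of the outer end of the smaller bottle's cap, 66 mm along x from bottle_mid; same axes. Once home the bottle stands 22 mm out of the tray, so fingers reaching more than 22 mm below the bottle's top meet the tray.
- recess (a point): Empty dark cut-out in the fixed cream tray (190 x 210 mm, top 24 mm above table). Origin: floor of its wide part, centre, 10 mm above table; x points to the narrow neck, z up. Bottle home: bottle_mid 18 mm above here, x the same way. 14 mm deep; floor 84 x 60 mm, neck 40 wide, ends at x 72; mouth 6 mm larger all round. On the -y side a jar and a compact are fixed, up to 22 mm above the tray.
- bigbottle: The larger bottle, same shape and materials, 1.35 times the size (body 97 x 65 x 49 mm, whole length 138 mm), loose, lying flat; too big for the cut-out, to be left alone. Origin: underside of the centre of its body; x points to its cap, z up.
Mind the look-alikes: they are no part of the job. What is shaped like the part that bears bottle_mid but green is not meant.

How it is judged:
By the outcome, as a careful person would: the job done as asked, in the order asked, and still so for the second after the job is handed in, with the robot touching nothing.
It also fails if it takes over 32 s, if anything falls off the work surface, if the arm or the gripper's body presses on something with over 40 N, if the wrist force passes 120 N, or if a joint passes its speed limit or range.

## Robot

A 6-joint arm with a two-finger parallel gripper is mounted at the origin on the work surface. World frame = base frame: x ahead of the robot, y to its left, z up, the work surface at z = 0. Lengths are in m, angles in rad, forces in N, time in s.
With the tool pointing down it reaches from about 0.325 to 0.775 m from the base axis. Payload 9.3 kg.
Tool frame: the origin (TCP) lies at the very end of the fingers, on their centre line; the grasp point (between the pads) lies grasp_offset behind it (grasp_offset is the distance from the TCP to the grasp point, in m); z points along the fingers, y is the direction in which the jaws open and shut (so a half turn about z gives the same grasp; the last joint's range is limited). The gripper opens to 85 mm and grips with 20 to 120 N. Pads are 22 mm wide; open, the fingers measure 114 mm over their backs; the gripper's body (76 mm by 85 mm) begins 54 mm behind the grasp point. The pads swing forward as they close: fully open they stand 13 mm farther back than shut.
Start: joints at [1.075, 0.259, 0.021, 1.334, 0, 1.418], TCP at [0.185, 0.518, 0.231] pointing down, gripper open.
Joint ranges: [-3.04, 3.04], [-0.91, 1.82], [-1.04, 1.36], [-1.92, 1.95], [-1.52, 1.45], [-3.14, 3.14]. Speed limits (rad/s): [2.22, 2.22, 2.79, 3.14, 3.14, 3.14].

## Interface

Orientations are given as a rotation vector (axis times angle).
In Python, from bench import get_state, read_camera, camera_params, job_done, grasp_offset gives the robot as it stands. The module is installed in compiled form; this text tells all that it offers.
- The arm moves only by the shell command python3 -m crank 'ROWS' [FORCE]. ROWS is JSON, one flat list of numbers, 7 for each row, row after row: the turn, a rotation vector about the tool's x, y, z in units of 5 degrees (1.0 is 5 degrees), then the shift along the tool's x, y, z in units of 30 mm (1.0 is 30 mm), then the finger opening in mm, from 0 to 85.4. In form: [ax, ay, az, dx, dy, dz, jaw, ax, ay, az, dx, dy, dz, jaw, ...]. A call has 1 to 12 rows; each row shifts and turns the commanded pose from where the row before left it, along the tool's axes as they then stand; what a row does not reach is not made up. A row lasts 1/10 s, in which the tool goes at most 50 mm and 8.59 degrees, less where a joint would pass 70% of its speed; a pose out of reach is approached as far as the arm can. A call is refused whole if a number of a shift passes 1 or a number of a turn 1, either way. A call with a gripper value outside its range is refused whole. The fingers move at their own pace and stop on an object; FORCE is the grip in N (left out, the last holds). Time passes only in rows, so rows that do not move let the fingers close. It gives the time, the measured TCP pose, the force and the opening at its end, in the units of the state.
- get_state(): the state, without advancing time (a new reading comes with each control period).
- read_camera(name): name is "side" or "top"; returns the picture (420x560x3 uint8, blue, green, red); there is no depth.
- camera_params(name): a dict with "mtx" (3x3 intrinsics, pixels), "position" and "attitude" of the camera in the world. Camera axes: x right, y down, z forward; pixel columns grow to the right and rows downward; lengths in m; the calibration is good to about 2 mm. A picture is of the moment at which its call begins. camera_params takes no time and is no camera call.
- job_done(): hands the job in, once; it reports no verdict.
The state is a dict: "time": time; "q": joint angles; "qd": joint speeds; "joint_efforts": joint torques, N m; "eef_pos": TCP position; "ee_rot": TCP orientation; "wrist_force": force on the tool from outside, world axes, zero at the start; "ft_torque": the same for the moment, N m; "width": opening from 0.0 (shut) to 1.0 (fully open).
Only numpy, scipy, OpenCV 4.12 (cv2) and the standard library are available. Lean on these libraries where they do the work, as an engineer would, in place of code of your own. Each camera call takes 0.05 s, during which the arm holds its last target.

## Working session

There is one attempt and no reset: what is moved stays moved. The work goes in short steps, Python scripts to look and compute and a shell command to move; the robot and the scene stay as the last step left them, time stands still between calls to the robot, and variables do not carry over. Pictures are saved under pics/ and viewed, and the job is handed in when it is done.

```bash
mkdir -p pics; python3 - <<'E'
from bench import *
import cv2
for n in("top","side"):
    cv2.imwrite(f"pics/{n}0.png",read_camera(n)); p=camera_params(n); print(n,p)
s=get_state();print(s,grasp_offset)
E
```

```text
top {'mtx': array([[413.23016363,   0.        , 281.73252984],
       [  0.        , 413.23016363, 207.82465267],
       [  0.        ,   0.        ,   1.        ]]), 'position': array([0.41040824, 0.09324463, 0.86267635]), 'attitude': array([-2.18598213,  2.21074034, -0.03125183])}
side {'mtx': array([[415.06056341,   0.        , 286.80091497],
       [  0.        , 415.06056341, 210.5589627 ],
       [  0.        ,   0.        ,   1.        ]]), 'position': array([ 0.26248559, -0.60474092,  0.66848764]), 'attitude': array([-2.25846608,  0.27072953, -0.13624431])}
{'time': 0.1, 'q': array([1.07539549e+00, 2.59138977e-01, 2.08699116e-02, 1.33370545e+00,
       3.74721449e-07, 1.41823086e+00]), 'qd': array([-0.00296008,  0.00028901,  0.00297558,  0.00079866, -0.00162255,
       -0.00252764]), 'joint_efforts': array([ 5.74752732e-03, -5.56698668e+01,  3.45067191e+01,  1.17320250e-02,
       -1.25086044e-04,  9.35853848e-06]), 'eef_pos': array([0.18475909, 0.51778554, 0.23073765]), 'ee_rot': array([-5.35826951e-01, -3.09517885e+00,  1.75400865e-03]), 'wrist_force': array([-1.64747412e-01,  7.72668287e-01,  5.18504882e-04]), 'ft_torque': array([0.00483877, 0.02582767, 0.02293745]), 'width': 0.999658826074964} 0.0187
```

View pics/top0.png

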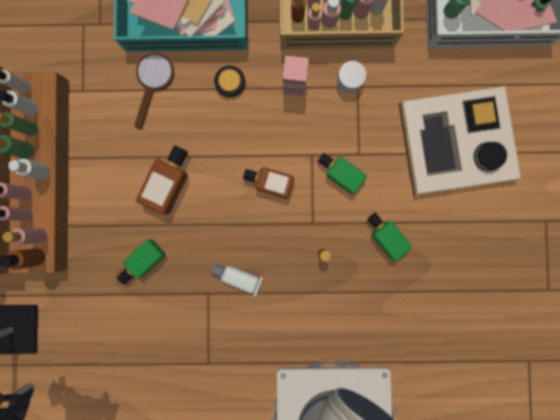

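View pics/side0.png

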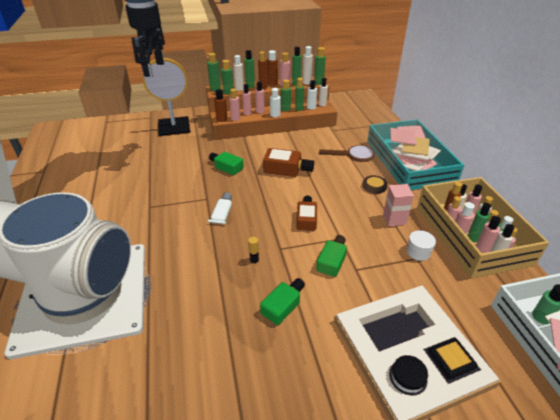

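Candidates in the top view: large amber bottle (162,187), small amber bottle (272,182), and green look-alikes at (346,174), (391,240) and (143,259). I choose the small amber one at (272,182) and will check it in a crop.

```bash
python3 - <<'E'
import cv2,numpy as np
t=cv2.imread("pics/top0.png");s=cv2.imread("pics/side0.png")
a=cv2.resize(t[155:210,235:305],None,fx=8,fy=8,interpolation=cv2.INTER_CUBIC)
b=cv2.resize(t[80:200,395:525],None,fx=5,fy=5,interpolation=cv2.INTER_CUBIC)
cv2.imwrite("pics/c1.png",a);cv2.imwrite("pics/c2.png",b)
cv2.imwrite("pics/c3.png",cv2.resize(s[280:400,325:505],None,fx=4,fy=4,interpolation=cv2.INTER_CUBIC))
E
```

```text
(no output)
```

View pics/c1.png

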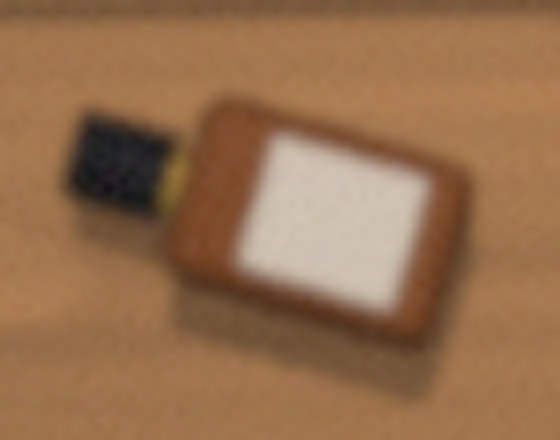

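View pics/c2.png

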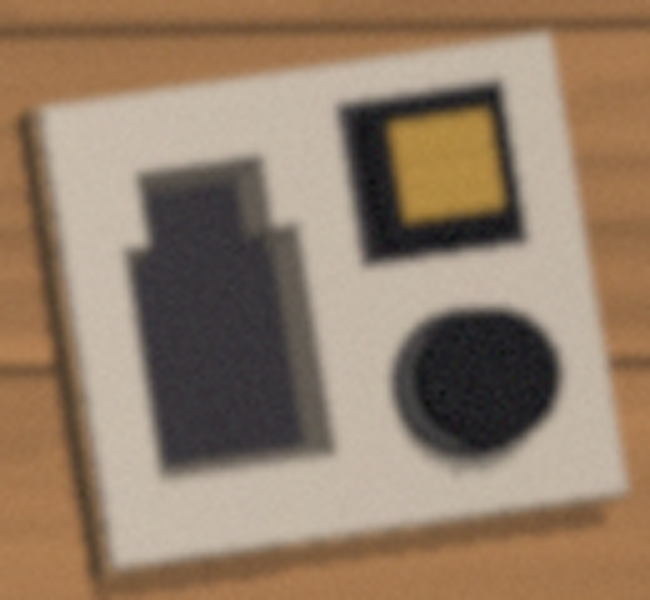

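View pics/c3.png

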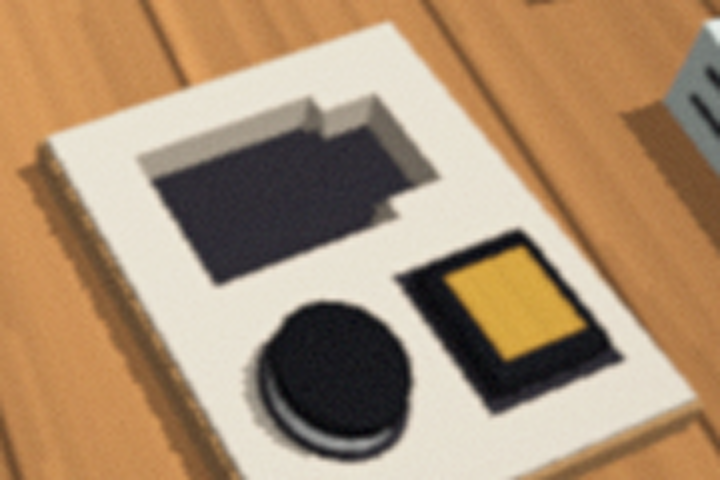

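The crops confirm the small amber bottle, with its label and its cap to the left. The cut-out is empty, its neck points up in the image (away from the robot), and the jar and compact lie to its right. Next I fit the poses.

```bash
cat > h.py <<'E'
import numpy as np
from bench import *
from scipy.spatial.transform import Rotation as R
from scipy.optimize import least_squares
def bp(n,px,z):
    p=camera_params(n);px=np.atleast_2d(np.array(px,float))
    d=np.c_[px,np.ones(len(px))]@np.linalg.inv(p['mtx']).T@R.from_rotvec(p['attitude']).as_matrix().T
    o=p['position'];z=np.broadcast_to(z,len(px));return o+d*((z-o[2])/d[:,2])[:,None]
def proj(n,X):
    p=camera_params(n);c=(np.atleast_2d(X)-p['position'])@R.from_rotvec(p['attitude']).as_matrix()
    c=c@p['mtx'].T;return c[:,:2]/c[:,2:]
def crop(u,f,x0,y0): return (np.array(u,float)+.5)/f-.5+[x0,y0]
def fit(obs,g):
    # obs: list of (cam,px,model)
    def tf(v,m):
        m=np.array(m,float);c,s=np.cos(v[2]),np.sin(v[2]);return np.c_[v[0]+c*m[:,0]-s*m[:,1],v[1]+s*m[:,0]+c*m[:,1],m[:,2]]
    f=lambda v:np.concatenate([(proj(n,tf(v,m))-p).ravel() for n,p,m in obs])
    r=least_squares(f,g);return r.x,r.fun.reshape(-1,2)
E
python3 - <<'E'
from h import *
top=crop([[138,174],[262,157],[298,225],[333,452],[160,474],[126,250]],5,395,80)
m=[[78,26,24],[78,-26,24],[48,-36,24],[-48,-36,24],[-48,36,24],[48,36,24]]
m=np.array(m)/1000
# side crop c3: same corners visible: back-left edge etc.
side=crop([[375,95],[440,178],[398,215],[218,285],[137,157],[312,97]],4,325,280)
g=[.57,-.22,0.1]
for o in ([("top",top,m)],[("side",side,m)],[("top",top,m),("side",side,m)]):
    v,r=fit(o,g);print("recess",v,np.degrees(v[2]));print(r.round(1).tolist())
b=crop([[208,90],[472,165],[425,345],[165,278],[75,152]],8,235,155)
mb=np.array([[36,-24,36],[-36,-24,36],[-36,24,36],[36,24,36],[66,0,18]])/1000
v,r=fit([("top",b,mb)],[.45,.1,1.5]);print("bottle",v,np.degrees(v[2]),r.round(1).tolist())
print(bp("side",[[307,212]],.036))
E
```

```text
recess [ 0.55599738 -0.22379916  0.12652645] 7.249431591700287
[[-0.2, -0.4], [0.3, -0.5], [0.2, -0.4], [0.4, 0.7], [-0.2, 1.2], [-0.5, -0.5]]
recess [ 0.55654834 -0.22313896  0.13565329] 7.772360712200149
[[0.1, -0.8], [0.8, 0.0], [0.9, 0.5], [-0.6, 0.7], [-0.9, -0.2], [-0.4, -0.6]]
recess [ 0.55621588 -0.2235035   0.13132526] 7.5243830924152855
[[-0.5, -0.4], [-0.1, -0.7], [-0.1, -0.6], [0.4, 0.5], [-0.2, 1.1], [-0.7, -0.5], [0.2, -0.5], [0.8, 0.4], [0.8, 0.8], [-0.8, 0.8], [-1.0, -0.1], [-0.3, -0.4]]
bottle [0.49354612 0.11457632 1.28971   ] 73.8949396910838 [[-0.3, -0.2], [1.2, -0.1], [0.7, 0.4], [-1.3, -0.7], [-0.3, 0.6]]
[[0.49212765 0.10674159 0.036     ]]
```

```bash
python3 - <<'E'
from h import *
import cv2
v=[.4935,.1146,1.2897]
c,s=np.cos(v[2]),np.sin(v[2])
mb=np.array([[36,-24,36],[-36,-24,36],[-36,24,36],[36,24,36],[36,-24,0],[-36,-24,0],[-36,24,0],[36,24,0],[66,0,18]])/1000
X=np.c_[v[0]+c*mb[:,0]-s*mb[:,1],v[1]+s*mb[:,0]+c*mb[:,1],mb[:,2]]
out=[]
for n,(x0,y0) in(("top",(235,155)),("side",(280,185))):
    im=cv2.imread(f"pics/{n}0.png")[y0:y0+60,x0:x0+70]
    im=cv2.resize(im,None,fx=5,fy=5,interpolation=cv2.INTER_CUBIC)
    for p in proj(n,X): cv2.circle(im,tuple(int(k) for k in ((p-[x0,y0]+.5)*5).round()),2,(0,255,0),-1)
    out.append(im)
cv2.imwrite("pics/ov.png",np.hstack(out))
s=get_state();M=R.from_rotvec(s['ee_rot']).as_matrix();print(M.round(3))
# target: tool y along bottle y
for nm,yaw in(("bottle",v[2]),("recess",.1313)):
    yb=np.array([-np.sin(yaw),np.cos(yaw),0])
    for sg in(1,-1):
        y=sg*yb;z=np.array([0,0,-1.]);x=np.cross(y,z);T=np.c_[x,y,z]
        print(nm,sg,"turn about tool z deg",np.degrees(R.from_matrix(M.T@T).as_rotvec()).round(2))
print(M.T@(np.array([v[0],v[1],.10])-s['eef_pos'])*1000)
E
```

```text
[[-0.942  0.336 -0.001]
 [ 0.336  0.942 -0.001]
 [ 0.    -0.001 -1.   ]]
bottle 1 turn about tool z deg [-4.000e-02 -6.000e-02 -9.354e+01]
bottle -1 turn about tool z deg [-6.000e-02  4.000e-02  8.646e+01]
recess 1 turn about tool z deg [ -0.06  -0.03 -27.17]
recess -1 turn about tool z deg [-4.0000e-02  9.0000e-02  1.5283e+02]
[-426.33167922 -275.78393232  130.98237712]
```

View pics/ov.png

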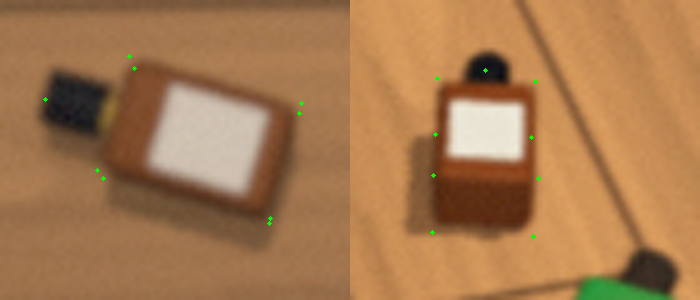

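The overlay fits within about 2 mm, so I move over the bottle.

```bash
python3 -m crank '[0,0,0,-0.95,-0.61,0.2,85, 0,0,0,-0.95,-0.61,0.2,85, 0,0,0,-0.95,-0.61,0.2,85, 0,0,0,-0.95,-0.61,0.2,85, 0,0,0,-0.95,-0.61,0.2,85, 0,0,0,-0.95,-0.61,0.2,85, 0,0,0,-0.95,-0.61,0.2,85, 0,0,0,-0.95,-0.61,0.2,85, 0,0,0,-0.95,-0.61,0.2,85, 0,0,0,-0.95,-0.61,0.2,85, 0,0,0,-0.95,-0.61,0.2,85, 0,0,0,-0.95,-0.61,0.2,85]' 40
python3 -m crank '[0,0,1,0,0,0.1,80, 0,0,1,0,0,0.1,80, 0,0,1,0,0,0.1,80, 0,0,1,0,0,0.1,80, 0,0,1,0,0,0.1,80, 0,0,1,0,0,0.1,80, 0,0,1,0,0,0.1,80, 0,0,1,0,0,0.1,80, 0,0,1,0,0,0.1,80, 0,0,1,0,0,0.1,80, 0,0,1,0,0,0.1,80, 0,0,1,0,0,0.1,80]'
cat >> h.py <<'E'
def plan(x,y,z,yaw,sg=-1):
    s=get_state();M=R.from_rotvec(s['ee_rot']).as_matrix()
    yy=sg*np.array([-np.sin(yaw),np.cos(yaw),0]);zz=np.array([0,0,-1.]);T=np.c_[np.cross(yy,zz),yy,zz]
    print("t",s['time'],"pos",s['eef_pos'].round(4),"w",s['width'],"F",s['wrist_force'].round(1),"q6",s['q'][5])
    print("turn units",(np.degrees(R.from_matrix(M.T@T).as_rotvec())/5).round(2))
    d=np.array([x,y,z])-s['eef_pos']
    print("shift now-axes",(M.T@d/.03).round(3),"after-turn axes",(T.T@d/.03).round(3))
E
python3 -c "
from h import *
plan(.4935,.1146,.10,1.2897)"
```

```text
time: 1.3
eef_pos: [0.4337, 0.1949, 0.1589]
ee_rot: [-0.536, -3.095, 0.0]
wrist_force: [0.2, 0.1, 0.6]
width: 0.997
time: 2.5
eef_pos: [0.433, 0.1962, 0.1229]
ee_rot: [-2.016, -2.409, 0.001]
wrist_force: [-0.4, 0.6, -0.3]
width: 0.936
t 2.5 pos [0.433  0.1962 0.1229] w 0.9356755779870444 F [-0.4  0.6 -0.3] q6 1.6422277065146091
turn units [-0.01  0.    5.25]
shift now-axes [-3.032  1.508  0.762] after-turn axes [-2.052  2.693  0.763]
```

```bash
python3 -m crank '[0,0,1,0,0,0.1,80, 0,0,1,0,0,0.1,80, 0,0,1,0,0,0.1,80, 0,0,1,0,0,0.1,80, 0,0,1,0,0,0.1,80, 0,0,0.25,-0.5,0.67,0.1,80, 0,0,0,-0.5,0.67,0.1,80, 0,0,0,-0.5,0.67,0,80, 0,0,0,-0.5,0.67,0,80, 0,0,0,0,0,0,80, 0,0,0,0,0,0,80]'
python3 - <<'E'
from h import *
plan(.4935,.1146,.10,1.2897)
import cv2
t=read_camera("top")[120:240,200:340];s=read_camera("side")[120:260,230:380]
cv2.imwrite("pics/a1.png",np.hstack([cv2.resize(t,(400,400)),cv2.resize(s,(400,400))]))
E
```

```text
time: 3.6
eef_pos: [0.4943, 0.1165, 0.1019]
ee_rot: [-2.508, -1.891, 0.001]
wrist_force: [0.1, -0.8, -0.7]
width: 0.936
t 3.6 pos [0.4943 0.1165 0.1019] w 0.9356240346834586 F [ 0.1 -0.8 -0.7] q6 1.9154442436003039
turn units [-0.01  0.    0.03]
shift now-axes [-0.069 -0.007  0.062] after-turn axes [-0.069 -0.007  0.062]
```

View pics/a1.png

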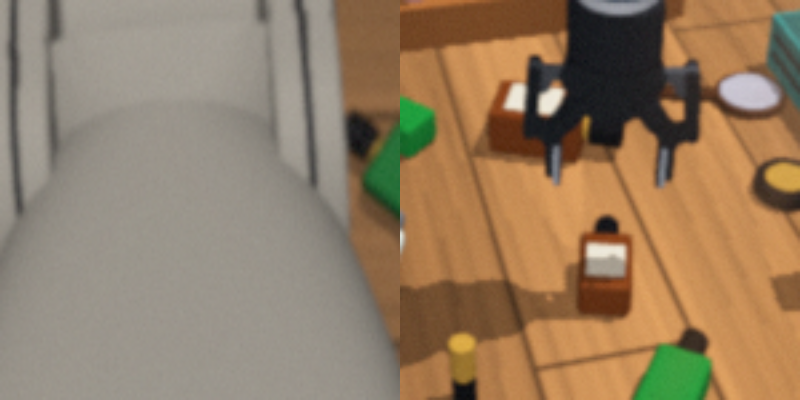

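The gripper is above the bottle with the jaws spanning its width. I descend and close.

```bash
python3 -m crank '[0,0,0,-0.07,0,0.6,80, 0,0,0,0,0,0.6,80, 0,0,0,0,0,0.6,80, 0,0,0,0,0,0.6,80, 0,0,0,0,0,0.35,80, 0,0,0,0,0,0.18,80, 0,0,0,0,0,0,80]'
python3 - <<'E'
from h import *
plan(.4935,.1146,.014,1.2897)
import cv2
s=read_camera("side")[150:250,240:370]
cv2.imwrite("pics/a2.png",cv2.resize(s,(780,600)))
E
```

```text
time: 4.4
eef_pos: [0.4935, 0.1151, 0.0141]
ee_rot: [-2.506, -1.893, 0.001]
wrist_force: [-0.4, -0.4, 1.0]
width: 0.936
t 4.4 pos [0.4935 0.1151 0.0141] w 0.9362876864424219 F [-0.4 -0.4  1. ] q6 1.9110264148605511
turn units [-0.01  0.    0.05]
shift now-axes [-0.017  0.005  0.004] after-turn axes [-0.017  0.005  0.004]
```

View pics/a2.png

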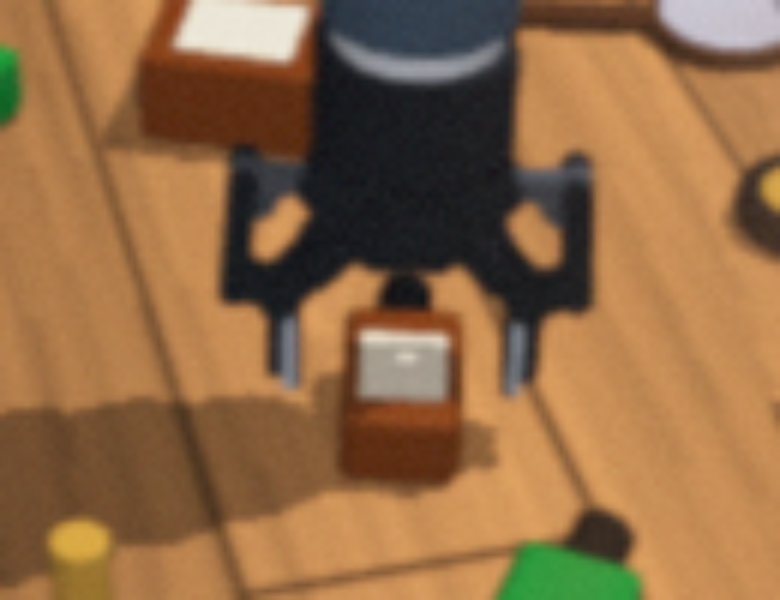

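```bash
python3 -m crank '[0,0,0,0,0,0,40, 0,0,0,0,0,0,40, 0,0,0,0,0,0,40, 0,0,0,0,0,0,40, 0,0,0,0,0,0,40, 0,0,0,0,0,0,40, 0,0,0,0,0,0,40, 0,0,0,0,0,0,40]' 50
python3 - <<'E'
from h import *
plan(.4935,.1146,.014,1.2897)
import cv2
s=read_camera("side")[150:250,240:370]
cv2.imwrite("pics/a3.png",cv2.resize(s,(780,600)))
E
```

```text
time: 5.25
eef_pos: [0.4945, 0.1148, 0.0153]
ee_rot: [2.507, 1.892, 0.002]
wrist_force: [-1.7, -0.1, 6.3]
width: 0.548
t 5.25 pos [0.4945 0.1148 0.0153] w 0.5482152409087502 F [-1.7 -0.1  6.3] q6 1.9110023259883122
turn units [ 0.02 -0.01  0.04]
shift now-axes [-0.016 -0.029  0.045] after-turn axes [-0.016 -0.029  0.045]
```

View pics/a3.png

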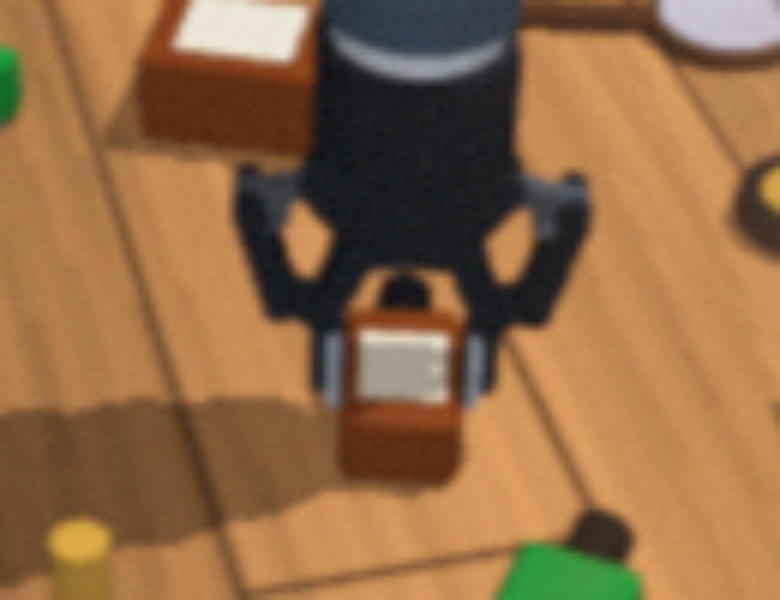

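Gripped (the opening reads 47 mm). I lift, check, and carry.

```bash
python3 -m crank '[0,0,0,0,0,-0.3,40, 0,0,0,0,0,-0.5,40, 0,0,0,0,0,-0.7,40, 0,0,0,0,0,-0.7,40, 0,0,0,0,0,-0.7,40, 0,0,0,0,0,0,40, 0,0,0,0,0,0,40]'
python3 - <<'E'
from h import *
plan(.5562,-.2235,.11,.1313)
import cv2
s=read_camera("side")[100:250,220:420]
cv2.imwrite("pics/a4.png",cv2.resize(s,(800,600)))
E
```

```text
time: 6.0
eef_pos: [0.4939, 0.1148, 0.1015]
ee_rot: [2.507, 1.893, 0.001]
wrist_force: [0.1, -0.3, -2.7]
width: 0.55
t 6.0 pos [0.4939 0.1148 0.1015] w 0.5498938541409488 F [ 0.1 -0.3 -2.7] q6 1.9109032618715074
turn units [ 1.000e-02 -1.000e-02  1.332e+01]
shift now-axes [-10.277   5.085  -0.282] after-turn axes [ 0.582 11.452 -0.283]
```

View pics/a4.png

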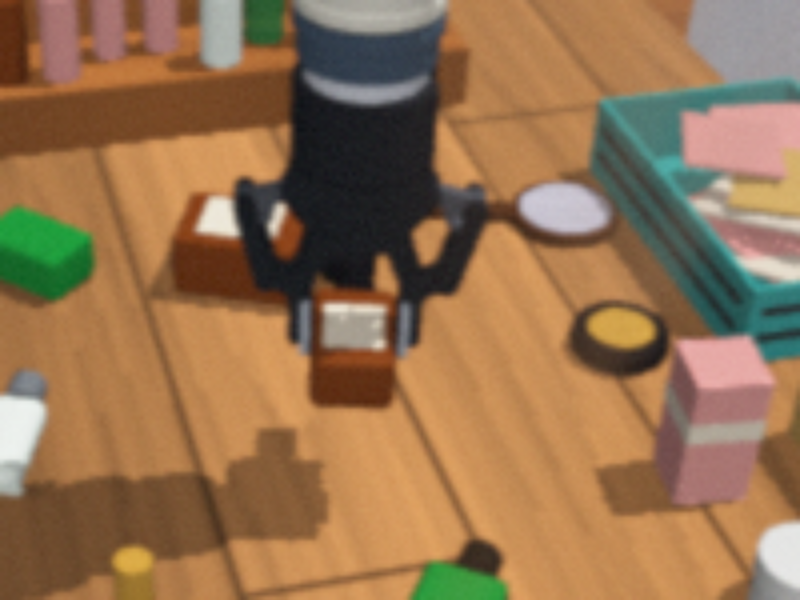

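```bash
python3 -m crank '[0,0,0,-0.85,0.42,-0.03,40, 0,0,0,-0.85,0.42,-0.03,40, 0,0,0,-0.85,0.42,-0.03,40, 0,0,0,-0.85,0.42,-0.03,40, 0,0,0,-0.85,0.42,-0.03,40, 0,0,0,-0.85,0.42,-0.03,40, 0,0,0,-0.85,0.42,-0.03,40, 0,0,0,-0.85,0.42,-0.03,40, 0,0,0,-0.85,0.42,-0.03,40, 0,0,0,-0.85,0.42,-0.03,40, 0,0,0,-0.85,0.42,-0.03,40, 0,0,0,-0.85,0.42,-0.03,40]'
python3 -m crank '[0,0,1,0,0,0,40, 0,0,1,0,0,0,40, 0,0,1,0,0,0,40, 0,0,1,0,0,0,40, 0,0,1,0,0,0,40, 0,0,1,0,0,0,40, 0,0,1,0,0,0,40, 0,0,1,0,0,0,40, 0,0,1,0,0,0,40, 0,0,1,0,0,0,40, 0,0,1,0,0,0,40, 0,0,1,0,0,0,40]'
python3 -m crank '[0,0,1,0,0,0,40, 0,0,0.32,0,0,0,40, 0,0,0,0,0,0,40, 0,0,0,0,0,0,40]'
python3 - <<'E'
from h import *
plan(.5562,-.2235,.11,.1313)
import cv2
s=read_camera("side")[200:400,300:520];t=read_camera("top")[60:220,380:540]
cv2.imwrite("pics/a5.png",cv2.resize(s,(660,600)));cv2.imwrite("pics/a5t.png",cv2.resize(t,(600,600)))
E
```

```text
time: 7.25
eef_pos: [0.555, -0.2218, 0.1106]
ee_rot: [-2.506, -1.891, 0.001]
wrist_force: [0.6, 0.4, -1.5]
width: 0.549
time: 8.45
eef_pos: [0.5549, -0.2206, 0.1106]
ee_rot: [-3.117, -0.38, 0.003]
wrist_force: [-0.2, 0.2, -2.5]
width: 0.547
time: 8.85
eef_pos: [0.5553, -0.2208, 0.1116]
ee_rot: [-3.134, -0.209, 0.001]
wrist_force: [-0.7, 0.1, -1.2]
width: 0.548
t 8.85 pos [ 0.5553 -0.2208  0.1116] w 0.5482225967038693 F [-0.7  0.1 -1.2] q6 2.489923282693444
turn units [-0.01  0.01  0.02]
shift now-axes [0.016 0.094 0.053] after-turn axes [0.016 0.094 0.053]
```

View pics/a5.png

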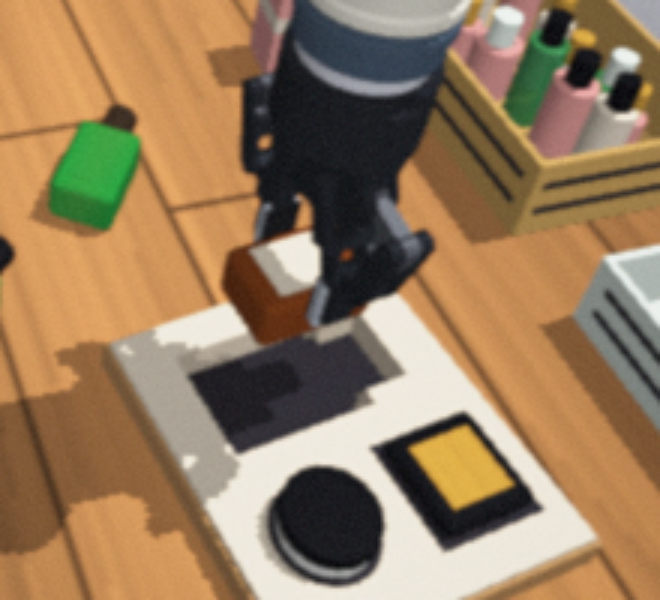

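View pics/a5t.png

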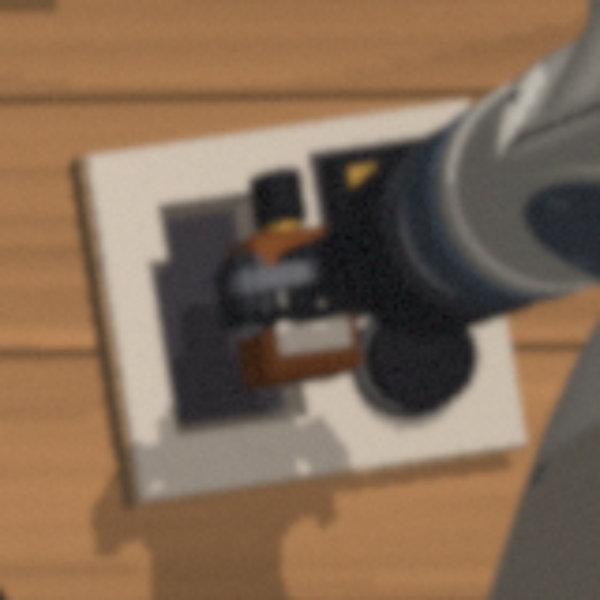

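```bash
cat >> h.py <<'E'
def bot(x,y,z,yaw):  # z underside
    mb=np.array([[36,-24,36],[-36,-24,36],[-36,24,36],[36,24,36],[36,-24,0],[-36,-24,0],[-36,24,0],[36,24,0],[66,0,18],[66,12,18],[66,-12,18]])/1000
    c,s=np.cos(yaw),np.sin(yaw)
    return np.c_[x+c*mb[:,0]-s*mb[:,1],y+s*mb[:,0]+c*mb[:,1],z+mb[:,2]]
E
python3 - <<'E'
from h import *
import cv2
X=bot(.5553,-.2208,.0963,.1313)
o=[]
for f,n,x0,y0,k in(("a5t","top",380,60,3.75),("a5","side",300,200,3)):
    im=cv2.imread(f"pics/{f}.png")
    for p in proj(n,X):cv2.circle(im,tuple(int(a) for a in ((p-[x0,y0]+.5)*k).round()),3,(0,255,0),-1)
    o.append(im[150:450,100:500] if n=="top" else im[150:450,150:550])
cv2.imwrite("pics/ov2.png",np.hstack(o))
E
```

```text
(no output)
```

View pics/ov2.png

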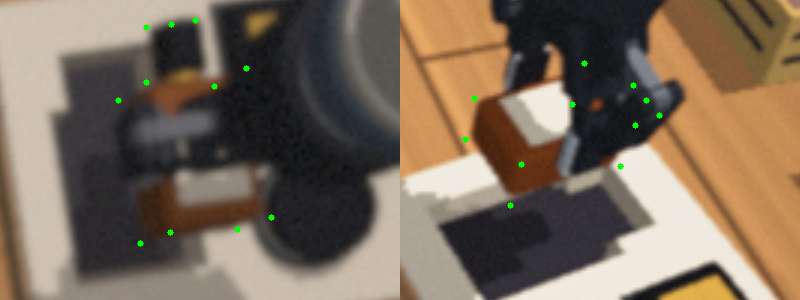

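```bash
python3 - <<'E'
from h import *
import cv2
t=cv2.imread("pics/a5t.png");s=cv2.imread("pics/a5.png")
cv2.imwrite("pics/c5.png",np.hstack([cv2.resize(t[150:400,200:400],(400,500)),cv2.resize(s[200:350,200:350],(400,400))[:, :] if 0 else cv2.copyMakeBorder(cv2.resize(s[220:360,210:330],(400,467)),0,33,0,0,cv2.BORDER_CONSTANT)]))
E
```

```text
(no output)
```

View pics/c5.png

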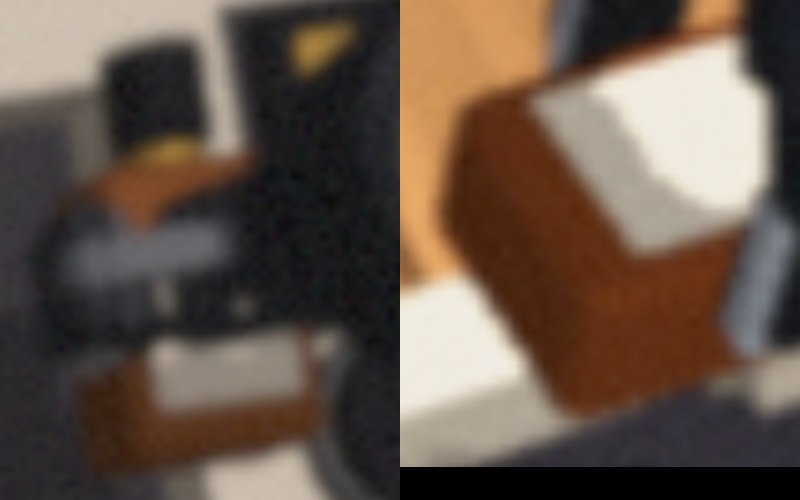

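```bash
python3 - <<'E'
from h import *
T=lambda u:(np.array(u,float)+.5)/7.5-.5+[433.33,100]
S=lambda u:(np.array(u,float)+.5)/10-.5+[370,273.33]
obs=[("top",T([[103,55],[193,38],[92,476]]),[9,10,6]),("side",S([[170,422],[38,215],[60,92]]),[5,6,2])]
def f(v): return np.concatenate([(proj(n,bot(*v))[i]-p).ravel() for n,p,i in obs])
r=least_squares(f,[.5553,-.2208,.0963,.13]);print(r.x,r.fun.round(1))
E
```

```text
[ 0.5558587  -0.22131796  0.10049795  0.13658044] [-0.5 -1.   0.6 -0.7 -0.3  0.6  0.7  1.4 -1.3  0.3 -0.4 -1.2]
```

The bottle sits within 1 mm of the TCP in plan, with its cap toward the neck. I descend to just above the floor.

```bash
python3 -m crank '[0,0,0,0.01,0.08,0,40, 0,0,0,0,0,0.5,40, 0,0,0,0,0,0.6,40, 0,0,0,0,0,0.6,40, 0,0,0,0,0,0.5,40, 0,0,0,0,0,0.3,40, 0,0,0,0,0,0.1,40, 0,0,0,0,0,0,40, 0,0,0,0,0,0,40]'
python3 - <<'E'
from h import *
plan(.5562,-.2235,.0253,.1313)
import cv2
s=read_camera("side")[260:400,320:480];t=read_camera("top")[80:190,395:505]
cv2.imwrite("pics/a6.png",np.hstack([cv2.resize(s,(400,350)),cv2.resize(t,(350,350))]))
E
```

```text
time: 9.85
eef_pos: [0.5565, -0.2235, 0.0349]
ee_rot: [3.134, 0.206, 0.001]
wrist_force: [1.0, 0.2, -1.9]
width: 0.548
t 9.85 pos [ 0.5565 -0.2235  0.0349] w 0.5477306599303684 F [ 1.   0.2 -1.9] q6 2.4887968571871184
turn units [ 0.01 -0.01 -0.  ]
shift now-axes [-0.012 -0.     0.319] after-turn axes [-0.012 -0.     0.319]
```

View pics/a6.png

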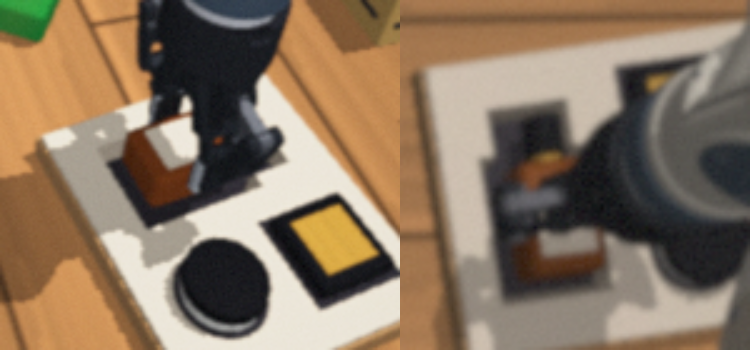

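No contact so far, and the bottle and cap are centred in the cut-out and neck. I go down slowly.

```bash
python3 -m crank '[0,0,0,0,0,0.06,40, 0,0,0,0,0,0.06,40, 0,0,0,0,0,0.06,40, 0,0,0,0,0,0.05,40, 0,0,0,0,0,0,40, 0,0,0,0,0,0,40]'
python3 -m crank '[0,0,0,0,0,0.04,40, 0,0,0,0,0,0,40, 0,0,0,0,0,0,40]'
```

```text
time: 10.55
eef_pos: [0.5562, -0.2232, 0.0272]
ee_rot: [-3.135, -0.206, 0.0]
wrist_force: [-0.7, 0.6, -1.6]
width: 0.549
time: 10.85
eef_pos: [0.5561, -0.2232, 0.0261]
ee_rot: [-3.135, -0.206, 0.0]
wrist_force: [-0.5, -0.1, -1.7]
width: 0.55
```

```bash
python3 -m crank '[0,0,0,0,0,0.05,40, 0,0,0,0,0,0,40, 0,0,0,0,0,0,40]'
python3 - <<'E'
from h import *
import cv2
s=read_camera("side")[290:370,345:445]
cv2.imwrite("pics/a7.png",cv2.resize(s,(750,600)))
E
```

```text
time: 11.15
eef_pos: [0.5563, -0.2233, 0.0254]
ee_rot: [3.134, 0.206, 0.001]
wrist_force: [-1.4, 0.4, 6.0]
width: 0.549
```

View pics/a7.png

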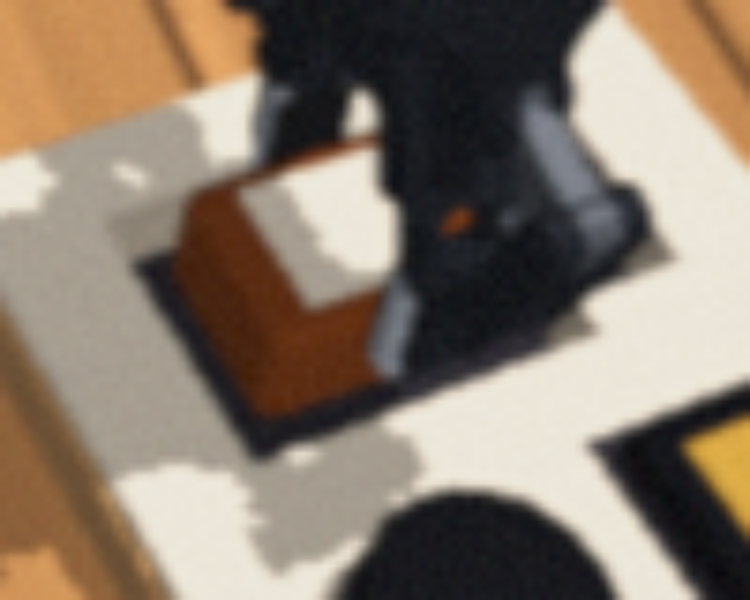

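Contact came at TCP z = 25.4 mm, against 25.3 mm predicted for the bottle on the floor, and the fingertips are clear of the tray. I release and retreat.

```bash
python3 -m crank '[0,0,0,0,0,0,52, 0,0,0,0,0,0,56, 0,0,0,0,0,0,60, 0,0,0,0,0,0,64, 0,0,0,0,0,0,64, 0,0,0,0,0,0,64, 0,0,0,0,0,-0.3,64, 0,0,0,0,0,-0.5,64, 0,0,0,0,0,-0.7,64, 0,0,0,0,0,-0.8,64, 0,0,0,0,0,-0.8,64, 0,0,0,0,0,-0.8,64]'
python3 -m crank '[0,0,0,0,-0.9,-0.6,64, 0,0,0,0,-0.9,-0.6,64, 0,0,0,0,-0.9,-0.3,64, 0,0,0,0,-0.9,0,64, 0,0,0,0,-0.9,0,64, 0,0,0,0,-0.9,0,64, 0,0,0,0,-0.9,0,64, 0,0,0,0,-0.9,0,64, 0,0,0,0,-0.9,0,64, 0,0,0,0,0,0,64, 0,0,0,0,0,0,64]'
python3 - <<'E'
from h import *
import cv2
S=read_camera("side");t=read_camera("top");cv2.imwrite("pics/s8.png",S);cv2.imwrite("pics/t8.png",t)
X=bot(.5562,-.2235,.010,.1313)
o=[]
for im,n,x0,y0,w,h in((S,"side",345,280,100,90),(t,"top",410,100,70,90)):
    k=500/h;a=cv2.resize(im[y0:y0+h,x0:x0+w],None,fx=k,fy=k,interpolation=cv2.INTER_CUBIC)[:, :400] if n=="top" else cv2.resize(im[y0:y0+h,x0:x0+w],(400,360))
    kk=k if n=="top" else 4
    for p in proj(n,X):cv2.circle(a,tuple(int(c) for c in ((p-[x0,y0]+.5)*kk).round()),2,(0,255,0),-1)
    o.append(cv2.copyMakeBorder(a,0,500-a.shape[0],0,0,cv2.BORDER_CONSTANT))
cv2.imwrite("pics/a8.png",np.hstack(o))
E
```

```text
time: 12.4
eef_pos: [0.5561, -0.2232, 0.1433]
ee_rot: [3.135, 0.206, 0.001]
wrist_force: [-0.3, 0.4, 0.4]
width: 0.75
time: 13.5
eef_pos: [0.5244, 0.018, 0.1872]
ee_rot: [3.134, 0.208, 0.001]
wrist_force: [0.7, 0.9, -0.7]
width: 0.753
```

View pics/a8.png

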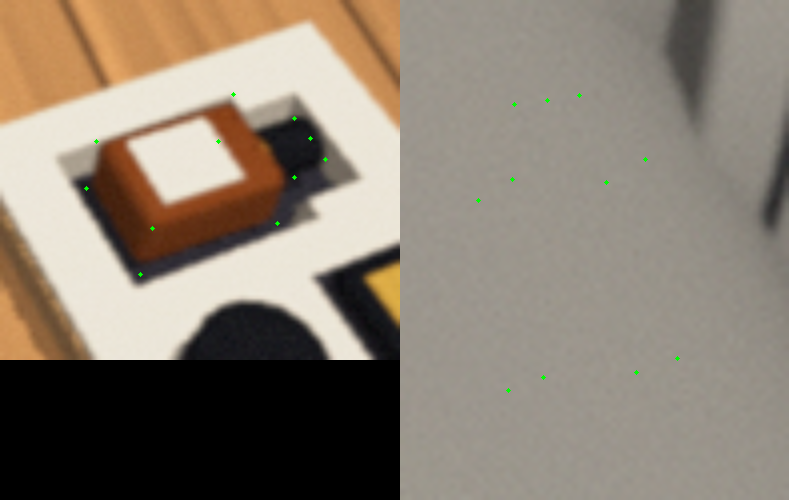

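View pics/t8.png

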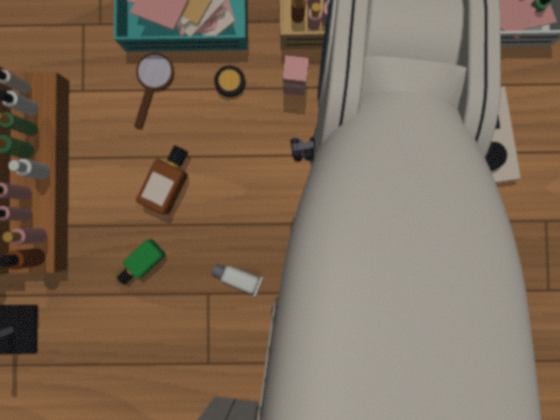

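View pics/s8.png

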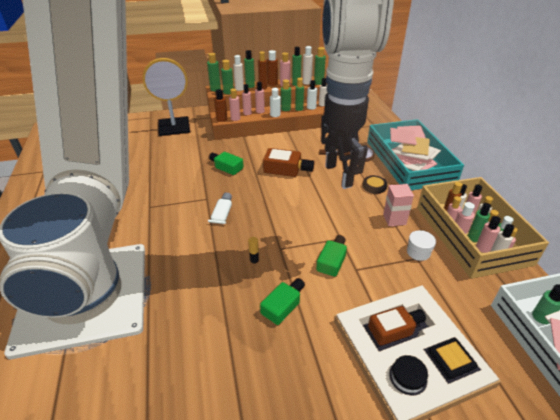

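Released with no contact force. The side view puts the bottle slightly above or beyond the prediction, so I clear the arm from the top view and check.

```bash
python3 -m crank '[0,0,0,0,-0.9,0,64, 0,0,0,0,-0.9,0,64, 0,0,0,0,-0.9,0,64, 0,0,0,0,-0.9,0,64, 0,0,0,0,-0.9,0,64, 0,0,0,0,-0.9,0,64, 0,0,0,0,0,0,64]'
python3 - <<'E'
from h import *
import cv2
S=read_camera("side");t=read_camera("top")
cv2.imwrite("pics/s9.png",cv2.resize(S[285:365,345:445],(800,640),interpolation=cv2.INTER_CUBIC)[:600])
cv2.imwrite("pics/t9.png",cv2.resize(t[105:180,415:490],(600,600),interpolation=cv2.INTER_CUBIC))
E
```

```text
time: 14.3
eef_pos: [0.5054, 0.1649, 0.1865]
ee_rot: [-3.121, -0.238, 0.002]
wrist_force: [-0.8, -0.7, -0.7]
width: 0.752
```

View pics/s9.png

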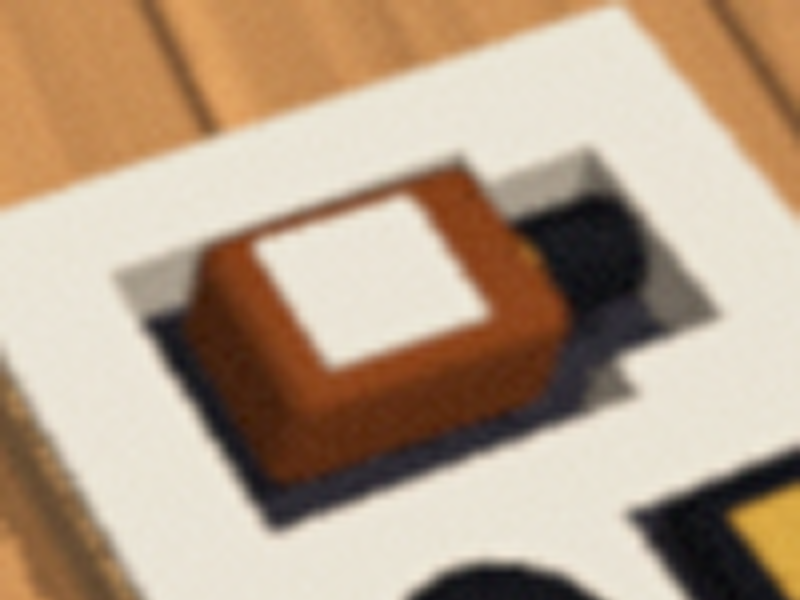

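View pics/t9.png

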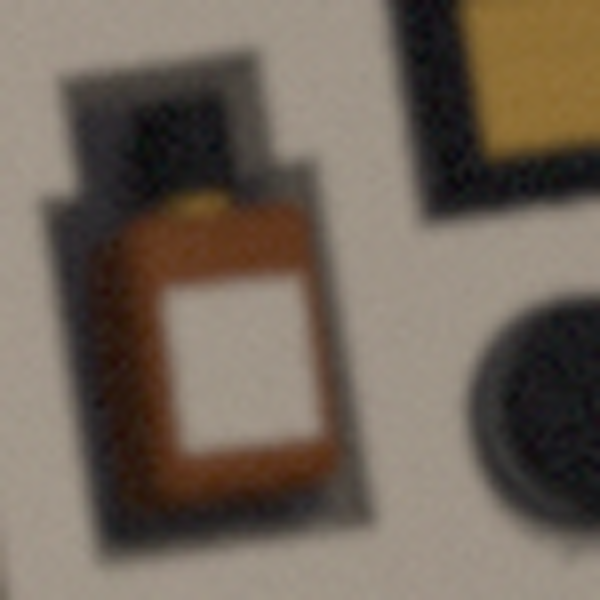

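```bash
python3 - <<'E'
from h import *
C=lambda u,o:(np.array(u,float)+.5)/8-.5+o
T=C([[312,200],[345,470],[128,222],[122,508]],[415,105]);S=C([[270,494],[556,402],[203,236],[468,162],[575,318]],[345,285])
# idx
obs=[("top",T,[0,1,3,6]),("side",S,[5,4,2,3,0])]
rec=.1313
def f(v):return np.concatenate([(proj(n,bot(*v))[i]-p).ravel() for n,p,i in obs])
r=least_squares(f,[.556,-.2235,.01,.13]);print(r.x.round(4),r.fun.round(1),r.cost)
for z in(.010,.014):
  r=least_squares(lambda v:f([v[0],v[1],z,v[2]]),[.556,-.2235,.13]);print(z,r.x.round(4),r.fun.round(1),r.cost)
E
```

```text
[ 0.5563 -0.2232  0.0099  0.0991] [ 0.5 -1.1  0.9  1.1 -0.6 -1.1 -1.6  1.4  0.4  1.2 -0.3  1.  -1.4 -0.1
  0.2 -1.6  1.5 -0.1] 9.595002159200302
0.01 [ 0.5562 -0.2232  0.099 ] [ 0.5 -1.1  1.   1.1 -0.6 -1.1 -1.6  1.4  0.4  1.2 -0.3  1.  -1.4 -0.2
  0.2 -1.6  1.5 -0.2] 9.59935884548566
0.014 [ 0.5551 -0.2238  0.0956] [ 1.7 -0.9  2.   1.4  0.5 -1.1 -0.7  1.6  0.2  0.3 -0.3  0.2 -1.6 -1.2
  0.3 -2.6  1.5 -1. ] 14.377599873921888
```

```bash
python3 -c "
from bench import *
print(job_done(), get_state()['time'])"
```

```text
the job is handed in; nothing more can be done
the job is handed in; nothing more can be done
```

The smaller amber bottle is lying in the tray's cut-out with its cap in the neck. I set it down onto the floor of the cut-out, let go and handed the job in; the last move ended at 14.3 s of the 32 s allowed.

- **Position:** the last fit to both cameras puts the bottle's underside 9.9 mm above the table (the floor is at 10 mm). It lies within about 1 mm of the recess centre.
- **Angle:** the bottle fits about 2° off the recess direction. The corner residuals in that fit reach about 1.6 px, so the angle is only rough.
- **Contact:** it touched down at TCP z = 25.4 mm, against 25.3 mm predicted, and the highest force I read was about 6 N.
- **Other things:** the larger bottle looks unmoved, and the gripper is clear of everything.
- **Checks that disagreed:** while I was carrying the bottle, a rough fit put it about 4 mm higher in the grip than expected. Just after release, a side-view overlay also showed it about 2.7 px off. Neither offset appeared in the last fit, and forcing the bottle 4 mm higher there fitted the pictures worse.

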